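Load the second tack jar and lift the tote level

TASK

The carrying tote on the rug-repair bench has one jar of tacks in it: take the matching jar from the bench, set it down gently and upright in the tote's empty bay and let go of it. Then grip the tote by its handle, lift it so that its underside is about 10 cm above the bench, and hold it there level and still with both jars standing in it, for about three seconds; the program finishes while still holding it up. Leave the thread cone, the wax tin and the hammer where they are.

Things in the scene. Friction and masses are not known exactly. Their poses are not given: they have to be found in the camera images.
- tote: Loose wooden carrying tote, 0.36 kg, 270 (x) by 140 mm (y), at any yaw on the bench. Origin: centre of its underside, z up. Floor and outer walls 6 mm thick, walls 40 mm high. A 16 mm thick board across the middle (x = -8 to 8 mm) parts two open bays, each 119 (x) by 128 mm (y) inside, and rises to the handle bar. The +x bay is empty, the -x bay holds packed_jar.
- handle (a point): Centre of the tote's handle bar, 118 mm above the middle of its underside; axes as the tote's. Flat-sided wooden bar, 16 mm thick (tote x), 128 mm long (tote y), 24 mm tall (106 to 130 mm up); the hand slot below it is open from 40 to 106 mm up and 88 mm wide. The loaded tote balances within about 15 mm of below this point.
- empty_bay (a point): Centre of the floor of the empty bay, on the floor's top face: 68.5 mm along the tote's +x from its middle, 6 mm above its underside. Frame parallel to the tote's.
- jar: Straight round glass jar of steel tacks with a flat metal lid, standing on the bench by itself: diameter 52 mm up to 70 mm height, lid diameter 50 mm from 70 to 86 mm; about 0.2 kg (0.16 to 0.24). Origin: centre of its underside; z up.
- packed_jar: A jar exactly like the first, already standing in the tote's other bay (-x side). Origin: centre of its underside; z up.
- thread_cone: Bystander: upright pale thread cone, 74 mm diameter at the foot, 54 mm at the top, 106 mm tall. Origin: centre of its underside.
- wax_tin: Bystander: flat round tin, 75 mm diameter, 40 mm tall. Origin: centre of its underside.
- hammer: Bystander: hammer about 270 mm long lying on the bench to the left of the tote, not higher than 30 mm. Origin: on the handle's line near its middle; its head points along its +x.

How it is judged:
On the way, in this order (a step that is already met when the one before it is completed fails the run):
1. the second jar stands in the tote's empty bay, let go, with the tote still on the bench (x of jar in the frame of tote between 0.02 and 0.115 m and y of jar in the frame of tote between -0.045 and 0.045 m and z of jar in the frame of tote between 0 and 0.016 m and angle between the z axis of jar and the z axis of tote, either way round below 0.15 rad and contact force between the fingers and jar below 0.1 N and height (world z) of tote below 0.01 m and linear speed of jar below 0.03 m/s), for 0.2 s.
2. the tote, with both jars standing in it, is held up by its handle, level and still, for just over two seconds (distance between the grasp point and handle below 0.05 m and height (world z) of tote between 0.06 and 0.15 m and angle between tote's own z axis and vertical below 0.1 rad and linear speed of tote below 0.03 m/s and angular speed of tote below 0.15 rad/s and contact force between the fingers and tote above 2 N and contact force between the fingers and jar below 0.1 N and contact force between the fingers and packed_jar below 0.1 N and contact force between tote and thread_cone below 0.1 N and contact force between tote and wax_tin below 0.1 N and contact force between tote and hammer below 0.1 N and x of jar in the frame of tote between 0.02 and 0.115 m and y of jar in the frame of tote between -0.045 and 0.045 m and z of jar in the frame of tote between 0 and 0.016 m and angle between the z axis of each of jar, packed_jar and the z axis of tote, either way round below 0.15 rad and x of packed_jar in the frame of tote between -0.115 and -0.02 m and y of packed_jar in the frame of tote between -0.045 and 0.045 m and z of packed_jar in the frame of tote between 0 and 0.016 m), for 2.2 s.
At the end, for the whole second after the job is handed in: The fingers hold the tote at its handle (grasp within 50 mm of the bar's middle), underside 60 to 150 mm above the bench, within 0.1 rad of level, under 30 mm/s and 0.15 rad/s, touching no bystander; both jars stand upright on the floors of their own bays, not touched by the fingers (all of step 2); the arm keeps its last pose, push and grip.
It fails at once if a bystander is displaced by more than 30 mm (distance of any of thread_cone, wax_tin, hammer from where it was at the start of the episode above 0.03 m).
It fails at once if the tote is tipped by more than 0.35 rad (angle between tote's own z axis and vertical above 0.35 rad).
It fails at once if a jar is tipped by more than 0.6 rad (angle between any of jar, packed_jar's own z axis and vertical above 0.6 rad).
It fails at once if the jar is let go more than about 30 mm above the floor of the tote (height (world z) of tote below 0.01 m and z of jar in the frame of tote above 0.036 m and contact force between the fingers and jar below 0.05 N).
It also fails if it takes over 64 s, if anything falls off the work surface, if the arm or the gripper's body presses on something with over 40 N, if the wrist force passes 120 N, or if a joint passes its speed limit or range.

ROBOT

A 7-joint arm with a two-finger parallel gripper is mounted at the origin on the work surface. World frame = base frame: x ahead of the robot, y to its left, z up, the work surface at z = 0. Lengths are in m, angles in rad, forces in N, time in s.
With the tool pointing down it reaches from about 0.4 to 0.875 m from the base axis. Payload 19.3 kg.
Tool frame: the origin (TCP) lies midway between the tips of the shut fingers; the grasp point (between the pads) lies 19 mm behind it; z points along the fingers, y is the line along which they close (so a half turn about z gives the same grasp; the last joint's range is limited). The gripper opens to 85 mm and grips with 20 to 120 N. Pads are 22 mm wide; open, the fingers measure 114 mm over their backs; the gripper's body (76 mm by 85 mm) begins 54 mm behind the grasp point. The pads swing forward as they close: fully open they stand 13 mm farther back than shut.
Start: joints at [-0.07, 0.521, -0.036, 1.599, 0.021, 1.021, -0.113], TCP at [0.625, -0, 0.231] pointing down, gripper open.
Joint ranges: [-2.91, 2.91], [-0.3, 2.13], [-1.5, 1.42], [0.17, 2.43], [-1.26, 4.41], [0.16, 1.93], [-2.52, 2.52]. Speed limits (rad/s): [1.89, 1.89, 2.39, 2.39, 3.01, 3.01, 3.01].

INTERFACE

Orientations are given as [roll, pitch, yaw] about the fixed x, y, z axes, in that order (R = Rz(yaw) Ry(pitch) Rx(roll)).
In Python, from workcell import * gives the robot as it stands. The module is installed in compiled form; this text tells all that it offers.
- The arm moves only by the tool play_rows, never from a script. Its argument "deltas" is a list of rows, each a list of 7 numbers: the shift along the tool's x, y, z in units of 500 mm (1.0 is 500 mm), then the turn, a rotation vector about the tool's x, y, z in units of 120 degrees (1.0 is 120 degrees), then the closure, from 0 (fully open) to 1 (shut). A call has 1 to 10 rows; each row is the pose to reach, as a shift and turn from the pose commanded when the call began, along the tool's axes at that moment; what a row does not reach only later rows make up. A row lasts 1/10 s, in which the tool goes at most 50 mm and 8.59 degrees, less where a joint would pass 70% of its speed; a pose out of reach is approached as far as the arm can. A call with a number of a shift or a turn outside -1 to 1 is refused whole. A call with a gripper value outside its range is refused whole. The fingers move at their own pace and stop on an object; "newtons" is the grip in N (left out, the last holds). Time passes only in rows, so rows that repeat a pose let the fingers close. It gives the time, the measured TCP pose, the force, the opening and the grip force at its end, in the units of the state.
- observe(): the state, without advancing time (a new reading comes with each control period).
- grab_frame(name): name is "scene" or "side" or "wrist"; returns the picture (384x512x3 uint8, red, green, blue); there is no depth.
- get_calibration(name): a dict with "fovy" (degrees; the focal length in pixels is half the picture's height over the tangent of half this angle, whatever the lens; pixels are square), "cx", "cy" (the principal point, pixels), "k1" (the pictures are not rectified: a ray, as slopes to the right and down, at radius r is drawn at 1 + k1 r^2 times it, then the intrinsics apply), "xyz" and "rotation" of the camera in the world. Camera axes: x right, y down, z forward; pixel columns grow to the right and rows downward; lengths in m; the calibration is good to about 2 mm. A picture is of the moment at which its call begins: read the wrist's pose just before it. get_calibration takes no time and is no camera call; for the wrist camera it gives the pose at the moment of the call.
- job_done(): hands the job in; it is judged then, once.
The state is a dict: "clock": time; "qpos": joint angles; "qd": joint speeds; "joint_efforts": joint torques, N m; "position": TCP position; "tool_rot": TCP orientation; "force": force on the tool from outside, world axes, zero at the start; "moment": the same for the moment, N m; "grip_width": finger opening in m; "finger_force": force on a finger pad.
Only numpy, scipy, OpenCV 4.12 (cv2) and the standard library are available. Lean on these libraries where they do the work, as an engineer would, in place of code of your own. Each camera call takes 0.05 s, during which the arm holds its last target. There are 200 camera calls.

## Working session

There is one attempt and no reset: what is moved stays moved. The work goes in short steps, Python scripts to look and compute and a tool call to move; the robot and the scene stay as the last step left them, time stands still between calls to the robot, and variables do not carry over. Pictures are saved under pics/ and viewed, at most 10 in all, crops included, and the job is handed in when it is done.

Besides the shell and the picture viewer there is one more tool, called after ">>>" by a JSON object that holds its "method" and its "body", one argument or row to a line. play_rows: Moves the arm, as the interface text tells. Its arguments: {"type":"object","properties":{"deltas":{"type":"array"},"newtons":{"type":"number"}},"required":["deltas"]}

```bash
mkdir -p pics
cat > h.py <<'E'
from workcell import *
import numpy as np, cv2
from scipy.spatial.transform import Rotation as Ro
def cam(n):
    c=get_calibration(n); f=192/np.tan(np.radians(c['fovy'])/2)
    R=np.array(c['rotation'])
    if R.shape!=(3,3): R=Ro.from_euler('xyz',R).as_matrix()
    return c,f,R,np.array(c['xyz'])
def ray(n,u,v,z,C=None):
    c,f,R,t=C or cam(n); k=c['k1']
    d=np.array([(u-c['cx'])/f,(v-c['cy'])/f]); p=d.copy()
    for _ in range(20): p=d/(1+k*(p@p))
    w=R@np.array([p[0],p[1],1]); return t+w*(z-t[2])/w[2]
def proj(n,P,C=None):
    c,f,R,t=C or cam(n); q=R.T@(np.array(P)-t); p=q[:2]/q[2]; p=p*(1+c['k1']*(p@p))
    return p*f+[c['cx'],c['cy']]
def save(n,name):
    im=grab_frame(n); cv2.imwrite('pics/'+name+'.png',im[:,:,::-1]); return im
E
python3 - <<'E'
from h import *
a=save('scene','s0');b=save('side','d0')
cv2.imwrite('pics/both.png',np.vstack([cv2.resize(a,(512,384))])[:,:,::-1])
for n in('scene','side','wrist'): print(n,get_calibration(n))
print(observe())
E
```

```text
scene {'fovy': 52.284882957071964, 'cx': 255.8937621155279, 'cy': 191.23148315180762, 'k1': -0.06202715480346503, 'xyz': array([ 1.02484226, -0.65754563,  0.72156861]), 'rotation': array([-2.19182376,  0.02246352,  0.60370305])}
side {'fovy': 45.04154086584123, 'cx': 253.78485257283876, 'cy': 185.9419484237136, 'k1': -0.09049309273676462, 'xyz': array([0.4877012 , 1.07087184, 0.92386664]), 'rotation': array([-2.24638138, -0.01477822, -3.07101381])}
wrist {'fovy': 66.8284458779351, 'cx': 260.664160199954, 'cy': 194.96970029712168, 'k1': -0.06377325114545611, 'xyz': array([0.62363615, 0.0698101 , 0.37327129]), 'rotation': array([2.86647096e+00, 2.91844226e-04, 1.10997939e-03])}
{'clock': 0.1, 'qpos': array([-0.07024485,  0.52196221, -0.03633518,  1.59993366,  0.02123847,
        1.02112726, -0.11279845]), 'qd': array([-0.00106835, -0.00248213,  0.00090665, -0.00038983,  0.00044774,
       -0.0001183 ,  0.0006227 ]), 'joint_efforts': array([ 6.00351588e-03, -9.28489351e+01,  1.98515877e+00, -3.70530617e+01,
        1.82421418e-02,  5.33716375e-03, -2.83208755e-05]), 'position': array([ 6.24696602e-01, -1.25155158e-05,  2.30784570e-01]), 'tool_rot': array([-3.14055320e+00,  1.02604597e-04,  1.57085832e+00]), 'force': array([0.48504409, 0.14095679, 0.65411804]), 'moment': array([0.05447483, 0.04125614, 0.01163409]), 'finger_force': 0.0, 'grip_width': 0.08549049534753995}
```

View pics/s0.png

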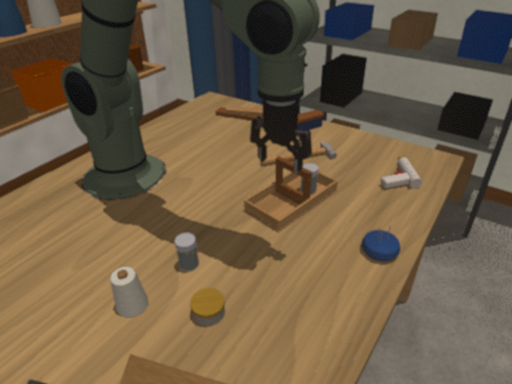

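View pics/d0.png

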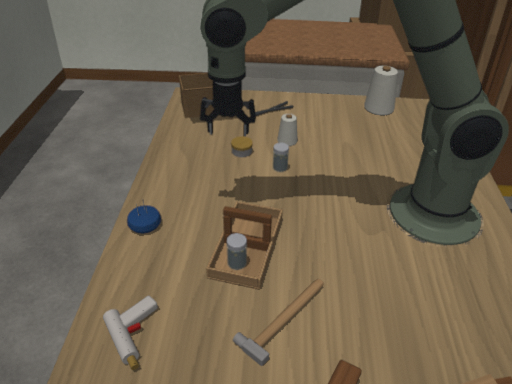

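The scene view shows the jar at about (187,252), the cone at (128,292), the tin at (208,307) and the tote at about (291,195), with its empty bay toward the camera. The side view shows the packed jar at (237,250), the lone jar at (281,157) and the hammer head at (251,347). Next I'll look at enlarged crops.

Run:
```python
import cv2,numpy as np
a=cv2.imread('pics/s0.png');b=cv2.imread('pics/d0.png')
L=cv2.resize(a[140:290,160:360],None,fx=4,fy=4,interpolation=cv2.INTER_CUBIC)
cv2.imwrite('pics/c1.png',L)
R=cv2.resize(b[130:290,190:390],None,fx=3.7,fy=3.7,interpolation=cv2.INTER_CUBIC)
cv2.imwrite('pics/c2.png',R)
```

```text
(no output)
```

View pics/c1.png

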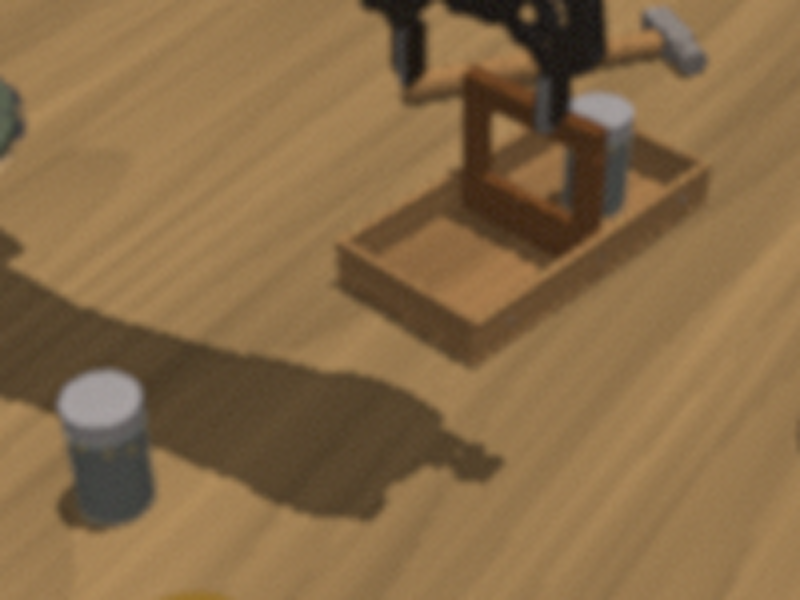

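View pics/c2.png

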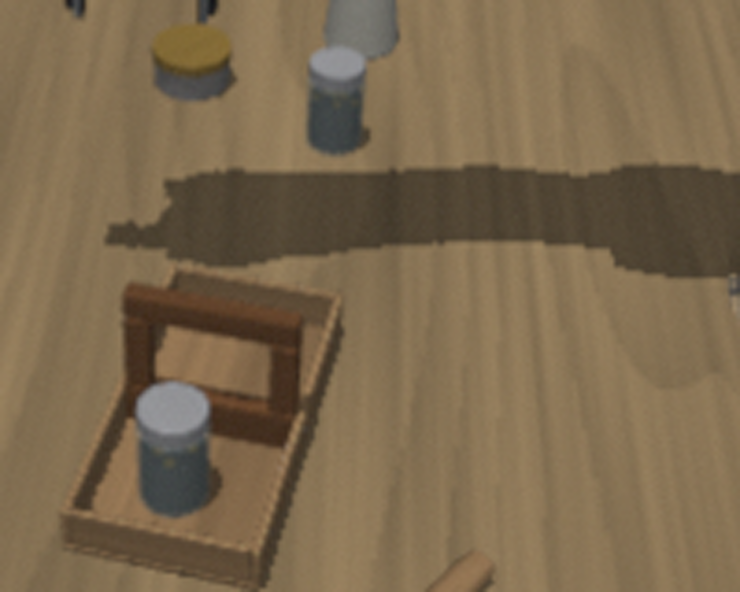

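Crop 1 shows the tote rim corners at (340,245), (473,325) and (708,172), and the jar lid's centre at (103,400). Crop 2 shows the rim corners at (64,515), (255,553), (342,296) and (175,270), the lone jar's lid at (337,62) and the packed jar's lid at (173,408). I'll turn these into positions.

Run:
```python
from h import *
s=lambda x,y,z:ray('scene',160+x/4-.4,140+y/4-.4,z)
d=lambda x,y,z:ray('side',190+x/3.7-.4,130+y/3.7-.4,z)
np.set_printoptions(precision=4,suppress=True)
for nm,p in dict(rimS1=s(340,245,.04),rimS2=s(473,325,.04),rimS3=s(708,172,.04),rimD1=d(64,515,.04),rimD2=d(255,553,.04),rimD3=d(342,296,.04),rimD4=d(175,270,.04),
 jarS=s(103,397,.086),jarD=d(337,62,.086),pjS=s(600,112,.092),pjD=d(173,408,.092),barS1=s(470,68,.13),barS2=s(603,130,.13),barD1=d(125,287,.13),barD2=d(300,318,.13)).items(): print(nm,p)
print('cone top',ray('scene',122,273,.106),'tin',ray('scene',208,301,.04), ray('side',242,143,.04),'hammer head',ray('side',251,345,.02),ray('side',318,286,.01))
```

```text
rimS1 [0.471 0.061 0.04 ]
rimS2 [0.5994 0.0371 0.04  ]
rimS3 [0.6541 0.2902 0.04  ]
rimD1 [0.6458 0.3102 0.04  ]
rimD2 [0.5152 0.3322 0.04  ]
rimD3 [0.4639 0.0709 0.04  ]
rimD4 [0.5961 0.0515 0.04  ]
jarS [ 0.4776 -0.1884  0.086 ]
jarD [ 0.4766 -0.1859  0.086 ]
pjS [0.5801 0.2472 0.092 ]
pjD [0.577  0.2542 0.092 ]
barS1 [0.4972 0.1949 0.13  ]
barS2 [0.6198 0.173  0.13  ]
barD1 [0.6181 0.1765 0.13  ]
barD2 [0.4946 0.198  0.13  ]
cone top [ 0.4548 -0.3583  0.106 ] tin [ 0.6161 -0.2747  0.04  ] [ 0.6097 -0.2633  0.04  ] hammer head [0.5205 0.5039 0.02  ] [0.3662 0.3177 0.01  ]
```

>>> {"method": "play_rows", "body": {
  "deltas": [
    [-0.06,-0.05,0,0,0,0.02,0],
    [-0.13,-0.1,0.02,0,0,0.04,0],
    [-0.2,-0.16,0.04,0,0,0.06,0],
    [-0.27,-0.22,0.07,0,0,0.08,0],
    [-0.34,-0.27,0.1,0,0,0.0875,0],
    [-0.374,-0.295,0.12,0,0,0.0875,0],
    [-0.374,-0.295,0.14,0,0,0.0875,0],
    [-0.374,-0.295,0.14,0,0,0.0875,0]
  ],
  "newtons": 40
}}

```text
clock: 0.9
position: [0.477, -0.1868, 0.1603]
tool_rot: [-3.14, -0.0, 1.387]
force: [0.1, 0.0, 0.8]
grip_width: 0.0851
finger_force: 0.0
```

Run:
```python
from h import *
o=observe();print(o['clock'],o['position'],o['tool_rot'])
C=cam('wrist');im=save('wrist','w1')
for z in(0,.086):print(proj('wrist',[.477,-.187,z],C))
```

```text
0.9 [ 0.47700896 -0.18679145  0.16026759] [-3.13984454e+00 -3.69905084e-04  1.38697520e+00]
[261.98466916 180.95811819]
[262.34918272 205.6744668 ]
```

View pics/w1.png

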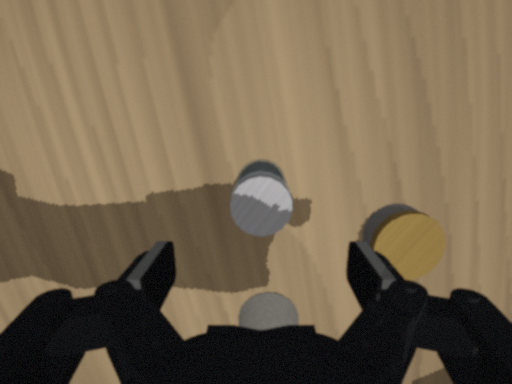

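The lid sits at (261,205), within a pixel of the prediction at (262,206), so I can descend and grip. The tin at (410,245) is clear of the fingers.

>>> {"method": "play_rows", "body": {
  "deltas": [
    [0,0,0.06,0,0,0,0],
    [0,0,0.13,0,0,0,0],
    [0,0,0.19,0,0,0,0],
    [0,0,0.235,0,0,0,0],
    [0,0,0.254,0,0,0,0],
    [0,0,0.254,0,0,0,0.6],
    [0,0,0.254,0,0,0,0.8],
    [0,0,0.254,0,0,0,0.8],
    [0,0,0.254,0,0,0,0.8],
    [0,0,0.254,0,0,0,0.8]
  ],
  "newtons": 40
}}

```text
clock: 1.95
position: [0.4783, -0.187, 0.0356]
tool_rot: [3.14, -0.0, 1.388]
force: [-0.8, 2.1, 10.7]
grip_width: 0.0514
finger_force: 41.7
```

Run:
```python
from h import *
o=observe();print(o['clock'],o['position'],o['tool_rot'],o['grip_width'],o['finger_force'],o['force'])
```

```text
1.95 [ 0.47829499 -0.18702075  0.03561512] [ 3.13960148e+00 -2.44523815e-05  1.38766408e+00] 0.051372803563469675 41.65379047393799 [-0.82226257  2.10929242 10.70714894]
```

>>> {"method": "play_rows", "body": {
  "deltas": [
    [0,0,-0.02,0,0,0,0.8],
    [0,0,-0.06,0,0,0,0.8],
    [0,0,-0.11,0,0,0,0.8],
    [0,0,-0.17,0,0,0,0.8],
    [0.03,0,-0.22,0,0,0,0.8],
    [0.08,0.01,-0.26,0,0,0,0.8],
    [0.14,0.02,-0.28,0,0,0,0.8],
    [0.2,0.02,-0.28,0,0,0,0.8],
    [0.26,0.02,-0.28,0,0,0,0.8],
    [0.32,0.02,-0.28,0,0,0,0.8]
  ],
  "newtons": 40
}}

```text
clock: 2.95
position: [0.5166, -0.0304, 0.1756]
tool_rot: [3.14, -0.0, 1.387]
force: [0.4, 0.1, -1.8]
grip_width: 0.0513
finger_force: 42.1
```

>>> {"method": "play_rows", "body": {
  "deltas": [
    [0.05,0,0,0,0,0,0.8],
    [0.09,0,0,0,0,0,0.8],
    [0.12,0,0,0,0,0,0.8],
    [0.12,0,0,0,0,0,0.8],
    [0.12,0,0,0,0,0,0.8]
  ]
}}

```text
clock: 3.45
position: [0.5274, 0.0269, 0.1747]
tool_rot: [3.141, 0.0, 1.387]
force: [-0.1, -0.2, -1.2]
grip_width: 0.0509
finger_force: 42.1
```

Run:
```python
from h import *
o=observe();print(o['clock'],o['position'],o['tool_rot'],o['grip_width'],o['finger_force'],o['force'])
C=cam('wrist');im=save('wrist','w2');print(C)
c=np.array([.5572,.185]);X=np.array([-.182,-.983]);Y=np.array([.983,-.182])
for a,b,z in[(.135,.07,.04),(.135,-.07,.04),(-.135,.07,.04),(-.135,-.07,.04),(8e-3,.064,.13),(8e-3,-.064,.13),(-8e-3,.064,.13),(-8e-3,-.064,.13)]:print(a,b,z,proj('wrist',[*(c+a*X+b*Y),z],C))
```

```text
3.45 [0.52735113 0.02692987 0.17469557] [3.14127927e+00 3.00842556e-04 1.38732519e+00] 0.05087595126775891 42.1456253528595 [-0.08324363 -0.23098548 -1.2422614 ]
({'fovy': 66.8284458779351, 'cx': 260.664160199954, 'cy': 194.96970029712168, 'k1': -0.06377325114545611, 'xyz': array([0.5386474 , 0.09566854, 0.31715098]), 'rotation': array([ 2.86636980e+00, -9.96589781e-04, -1.82321399e-01])}, np.float64(291.02605962575), array([[ 0.98342495, -0.17475555, -0.04833069],
       [-0.18131289, -0.94636479, -0.26743098],
       [ 0.00099659,  0.27176127, -0.96236418]]), array([0.5386474 , 0.09566854, 0.31715098]))
0.135 0.07 0.04 [335.10184994 160.48991434]
0.135 -0.07 0.04 [189.62882638 160.39070122]
-0.135 0.07 0.04 [ 348.4873732  -163.09292767]
-0.135 -0.07 0.04 [ 177.30464271 -163.67078954]
0.008 0.064 0.13 [375.55618519 -33.49413958]
0.008 -0.064 0.13 [152.02215339 -34.07285934]
-0.008 0.064 0.13 [376.98990165 -63.49596769]
-0.008 -0.064 0.13 [150.698211 -64.16136 ]
```

View pics/w2.png

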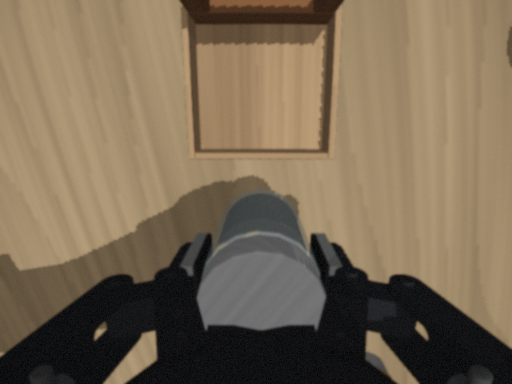

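The empty bay's outer rim corners are at (191,158) and (333,159), within 2 px of the prediction. I'll move over the bay and descend to just above the floor.

>>> {"method": "play_rows", "body": {
  "deltas": [
    [0.03,0,0,0,0,0,0.8],
    [0.08,0,0,0,0,0,0.8],
    [0.13,0,0.02,0,0,0,0.8],
    [0.17,0,0.05,0,0,0,0.8],
    [0.184,0,0.09,0,0,0,0.8],
    [0.184,0,0.14,0,0,0,0.8],
    [0.184,0,0.19,0,0,0,0.8],
    [0.184,0,0.23,0,0,0,0.8],
    [0.184,0,0.25,0,0,0,0.8],
    [0.184,0,0.25,0,0,0,0.8]
  ]
}}

```text
clock: 4.5
position: [0.5436, 0.1178, 0.0484]
tool_rot: [-3.14, 0.001, 1.387]
force: [-0.1, 0.3, -1.8]
grip_width: 0.0505
finger_force: 42.1
```

>>> {"method": "play_rows", "body": {
  "deltas": [
    [0,0,0.005,0,0,0,0.8],
    [0,0,0.01,0,0,0,0.8],
    [0,0,0.013,0,0,0,0.8],
    [0,0,0.015,0,0,0,0.8],
    [0,0,0.015,0,0,0,0.8],
    [0,0,0.015,0,0,0,0.8]
  ]
}}

```text
clock: 5.1
position: [0.5442, 0.1179, 0.0419]
tool_rot: [3.141, -0.0, 1.387]
force: [-0.4, -0.4, -2.6]
grip_width: 0.0507
finger_force: 42.1
```

Run:
```python
from h import *
o=observe();print(o['clock'],o['position'],o['tool_rot'],o['force'])
a=save('scene','s3');b=save('side','d3')
cv2.imwrite('pics/v3.png',np.hstack([cv2.resize(x,(400,400),interpolation=cv2.INTER_CUBIC) for x in(a[125:255,220:350],b[175:305,190:320])])[:,:,::-1])
```

```text
5.1 [0.54422665 0.11794296 0.04192209] [ 3.14149011e+00 -5.85668169e-05  1.38749468e+00] [-0.39626019 -0.40980875 -2.58646543]
```

View pics/v3.png

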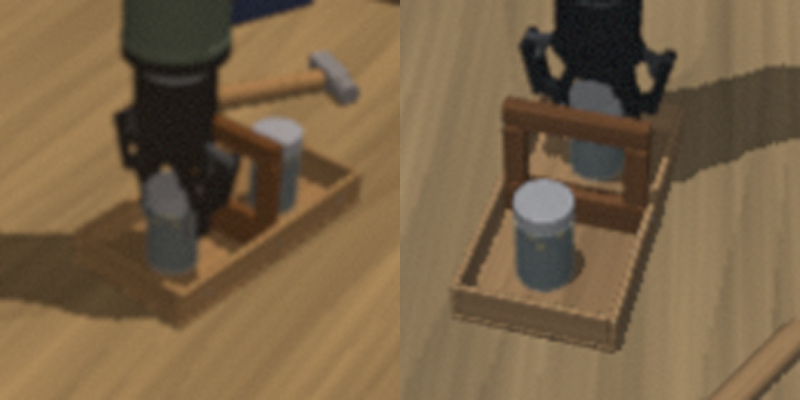

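Both views show the jar upright in the empty bay, at left (172,230) and right (597,140), just above the floor with no contact yet. I'll lower it a little further.

>>> {"method": "play_rows", "body": {
  "deltas": [
    [0,0,0.002,0,0,0,0.8],
    [0,0,0.004,0,0,0,0.8],
    [0,0,0.004,0,0,0,0.8],
    [0,0,0.004,0,0,0,0.8]
  ]
}}

```text
clock: 5.6
position: [0.5443, 0.118, 0.0415]
tool_rot: [3.141, -0.0, 1.387]
force: [-11.5, -2.1, 37.8]
grip_width: 0.051
finger_force: 46.1
```

>>> {"method": "play_rows", "body": {
  "deltas": [
    [0,0,-0.002,0,0,0,0.8],
    [0,0,-0.003,0,0,0,0.8],
    [0,0,-0.003,0,0,0,0.8]
  ]
}}

```text
clock: 5.9
position: [0.5443, 0.118, 0.0416]
tool_rot: [3.141, -0.0, 1.388]
force: [-3.4, 0.2, 11.1]
grip_width: 0.051
finger_force: 43.2
```

>>> {"method": "play_rows", "body": {
  "deltas": [
    [0,0,0,0,0,0,0.4],
    [0,0,0,0,0,0,0.3],
    [0,0,0,0,0,0,0.2],
    [0,0,0,0,0,0,0.1],
    [0,0,0,0,0,0,0.05],
    [0,0,0,0,0,0,0.05],
    [0,0,0,0,0,0,0.05],
    [0,0,0,0,0,0,0.05]
  ],
  "newtons": 20
}}

```text
clock: 6.7
position: [0.5442, 0.1179, 0.0413]
tool_rot: [3.142, 0.0, 1.387]
force: [-0.2, -0.1, 0.5]
grip_width: 0.0812
finger_force: 0.0
```

>>> {"method": "play_rows", "body": {
  "deltas": [
    [0,0,-0.02,0,0,0,0.05],
    [0,0,-0.06,0,0,0,0.05],
    [0,0,-0.12,0,0,0,0.05],
    [0,0,-0.2,0,0,0,0.05],
    [0,0,-0.3,0,0,0,0.05],
    [0,0,-0.4,0,0,0,0.05],
    [0,0,-0.4,0,0,0,0.05],
    [0,0,-0.4,0,0,0,0.05]
  ]
}}

```text
clock: 7.5
position: [0.5445, 0.118, 0.2431]
tool_rot: [3.139, -0.001, 1.387]
force: [0.0, -0.5, -0.4]
grip_width: 0.0813
finger_force: 0.0
```

Run:
```python
from h import *
o=observe();print(o['clock'],o['position'],o['tool_rot'],o['force'],o['qpos'])
C=cam('wrist');im=save('wrist','w4')
c=np.array([.5576,.187]);X=np.array([-.182,-.983]);Y=np.array([.983,-.182])
for a,b,z in[(-.135,.07,.04),(-.135,-.07,.04),(8e-3,.064,.13),(8e-3,-.064,.13),(-8e-3,.064,.13),(-8e-3,-.064,.13),(.0685,0,.092)]:print(a,b,z,proj('wrist',[*(c+a*X+b*Y),z],C))
```

```text
7.5 [0.54449472 0.11800897 0.24307299] [ 3.13917610e+00 -1.35260814e-03  1.38744757e+00] [ 0.0487857  -0.47631113 -0.40620241] [-3.18930670e-01  3.98998736e-01 -1.14900979e-03  1.77153451e+00
  5.18455534e-04  9.68290427e-01 -5.03632416e-01]
-0.135 0.07 0.04 [327.64604153 -16.3090376 ]
-0.135 -0.07 0.04 [195.59949458 -16.64905464]
0.008 0.064 0.13 [336.46617372 122.71810844]
0.008 -0.064 0.13 [187.5834207  122.58014412]
-0.008 0.064 0.13 [337.62211084 103.46128508]
-0.008 -0.064 0.13 [186.49758646 103.28214341]
0.0685 0 0.092 [261.69181665 181.25011565]
```

View pics/w4.png

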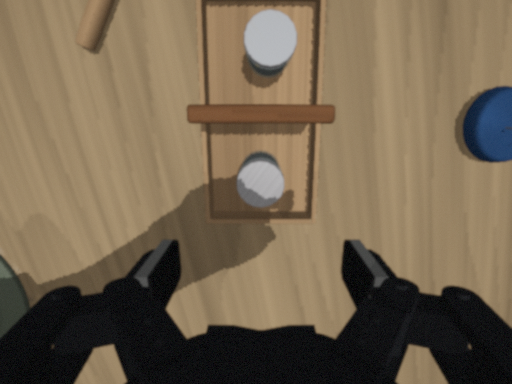

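The bar spans (187–335, 104–123), matching the prediction, and both jars stand upright at (270,40) and (261,180). Next I'll turn 90° and go over the bar.

>>> {"method": "play_rows", "body": {
  "deltas": [
    [0.02,0,0,0,0,-0.07,0],
    [0.04,0,0,0,0,-0.14,0],
    [0.06,0,0,0,0,-0.21,0],
    [0.08,0,0,0,0,-0.28,0],
    [0.1,0,0,0,0,-0.35,0],
    [0.12,0,0,0,0,-0.42,0],
    [0.14,0,0,0,0,-0.49,0],
    [0.14,0,0,0,0,-0.56,0],
    [0.14,0,0,0,0,-0.63,0],
    [0.14,0,0,0,0,-0.7,0]
  ]
}}

```text
clock: 8.55
position: [0.5563, 0.1866, 0.2399]
tool_rot: [-3.14, -0.002, 2.86]
force: [-0.6, -0.7, 0.1]
grip_width: 0.0855
finger_force: 0.0
```

>>> {"method": "play_rows", "body": {
  "deltas": [
    [0,0,0,0,0,-0.05,0],
    [0,0,0,0,0,-0.05,0],
    [0,0,0.05,0,0,-0.05,0],
    [0,0,0.1,0,0,-0.05,0],
    [0,0,0.14,0,0,-0.05,0],
    [0,0,0.14,0,0,-0.05,0],
    [0,0,0.14,0,0,-0.05,0]
  ]
}}

```text
clock: 9.25
position: [0.5568, 0.1868, 0.1714]
tool_rot: [-3.141, -0.001, 2.956]
force: [-0.1, -1.4, 0.9]
grip_width: 0.0854
finger_force: 0.0
```

Run:
```python
from h import *
o=observe();print(o['clock'],o['position'],o['tool_rot'],np.degrees(o['tool_rot'][2]),o['force'],o['qpos'])
im=save('wrist','w5')
```

```text
9.25 [0.55681341 0.18680212 0.1713507 ] [-3.14120163e+00 -7.91195994e-04  2.95643608e+00] 169.39131003222454 [-0.08450625 -1.42763264  0.92255136] [-0.17789519  0.55002567 -0.35035684  1.74613871  0.23326689  0.88730751
  0.7566523 ]
```

View pics/w5.png

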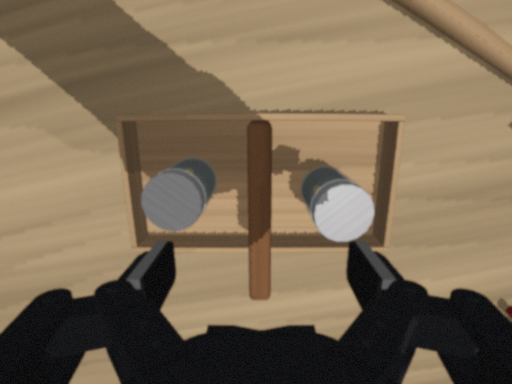

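The bar (u 247–272) is centred between the fingers and both jars are standing. I'll descend and grip the bar.

>>> {"method": "play_rows", "body": {
  "deltas": [
    [0,0,0.05,0,0,0,0],
    [0,0,0.1,0,0,0,0],
    [0,0,0.13,0,0,0,0],
    [0,0,0.143,0,0,0,0],
    [0,0,0.143,0,0,0,0],
    [0,0,0.143,0,0,0,0.4],
    [0,0,0.143,0,0,0,0.6],
    [0,0,0.143,0,0,0,0.7],
    [0,0,0.143,0,0,0,0.8],
    [0,0,0.143,0,0,0,0.9]
  ],
  "newtons": 60
}}

```text
clock: 10.3
position: [0.5571, 0.1867, 0.1002]
tool_rot: [-3.142, 0.0, 2.958]
force: [-1.6, -0.7, 3.9]
grip_width: 0.0151
finger_force: 58.5
```

>>> {"method": "play_rows", "body": {
  "deltas": [
    [0,0,0,0,0,0,1],
    [0,0,0,0,0,0,1],
    [0,0,0,0,0,0,1],
    [0,0,0,0,0,0,1],
    [0,0,0,0,0,0,1]
  ],
  "newtons": 90
}}

```text
clock: 10.8
position: [0.5571, 0.1867, 0.1003]
tool_rot: [3.142, 0.0, 2.958]
force: [-2.0, -1.6, 6.4]
grip_width: 0.0148
finger_force: 88.5
```

Gripped at the bar's width. Now a slow lift of 10 cm.

>>> {"method": "play_rows", "body": {
  "deltas": [
    [0,0,-0.005,0,0,0,1],
    [0,0,-0.015,0,0,0,1],
    [0,0,-0.03,0,0,0,1],
    [0,0,-0.045,0,0,0,1],
    [0,0,-0.06,0,0,0,1],
    [0,0,-0.075,0,0,0,1],
    [0,0,-0.09,0,0,0,1],
    [0,0,-0.105,0,0,0,1],
    [0,0,-0.12,0,0,0,1],
    [0,0,-0.135,0,0,0,1]
  ]
}}

```text
clock: 11.8
position: [0.5569, 0.1868, 0.1679]
tool_rot: [3.142, 0.0, 2.958]
force: [0.3, -0.3, -8.0]
grip_width: 0.0147
finger_force: 87.8
```

>>> {"method": "play_rows", "body": {
  "deltas": [
    [0,0,-0.015,0,0,0,1],
    [0,0,-0.03,0,0,0,1],
    [0,0,-0.044,0,0,0,1],
    [0,0,-0.055,0,0,0,1],
    [0,0,-0.062,0,0,0,1],
    [0,0,-0.065,0,0,0,1],
    [0,0,-0.065,0,0,0,1],
    [0,0,-0.065,0,0,0,1],
    [0,0,-0.065,0,0,0,1],
    [0,0,-0.065,0,0,0,1]
  ]
}}

```text
clock: 12.8
position: [0.5569, 0.1868, 0.1996]
tool_rot: [-3.141, -0.0, 2.958]
force: [0.4, 0.6, -7.2]
grip_width: 0.0145
finger_force: 87.8
```

>>> {"method": "play_rows", "body": {
  "deltas": [
    [0,0,0,0,0,0,1],
    [0,0,0,0,0,0,1],
    [0,0,0,0,0,0,1],
    [0,0,0,0,0,0,1],
    [0,0,0,0,0,0,1],
    [0,0,0,0,0,0,1],
    [0,0,0,0,0,0,1],
    [0,0,0,0,0,0,1],
    [0,0,0,0,0,0,1],
    [0,0,0,0,0,0,1]
  ]
}}

```text
clock: 13.8
position: [0.5569, 0.1868, 0.1998]
tool_rot: [3.142, -0.0, 2.958]
force: [-0.1, 0.6, -6.1]
grip_width: 0.0146
finger_force: 87.8
```

Run:
```python
from h import *
o=observe();print(o['clock'],o['position'],o['tool_rot'],o['force'],o['qd'])
a=save('scene','s6');b=save('side','d6')
cv2.imwrite('pics/v6.png',np.hstack([cv2.resize(x,(400,450),interpolation=cv2.INTER_CUBIC) for x in(a[80:260,210:370],b[130:310,165:325])])[:,:,::-1])
```

```text
13.8 [0.55694623 0.1867803  0.19980551] [ 3.14155593e+00 -5.85646470e-06  2.95833386e+00] [-0.05365475  0.61654895 -6.07548704] [-0.00121949 -0.00100913 -0.00141842  0.00217343 -0.00084081  0.00107382
 -0.0011002 ]
```

View pics/v6.png

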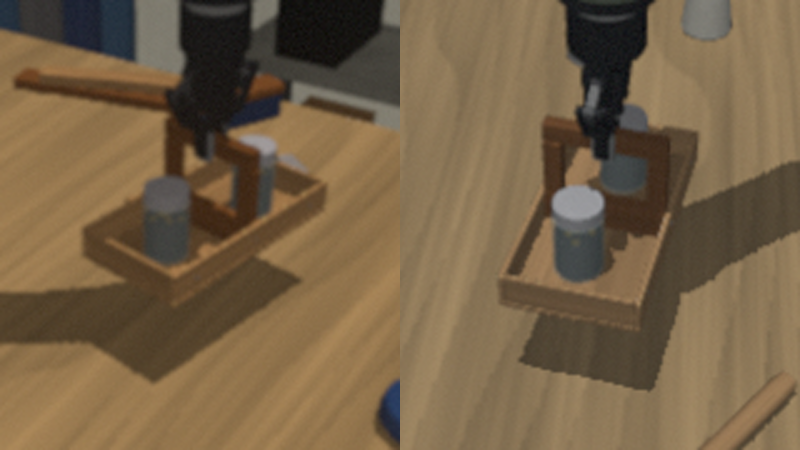

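The tote hangs in the air with both jars standing (left crop at (167,220) and (255,180), right crop at (578,235) and (625,150)). I'll check that it's level from the rim corners, (500,280), (642,306) and (697,132) in the right crop and (85,233), (176,278) and (325,180) in the left crop.

Run:
```python
from h import *
c=np.array([.557,.187]);X=np.array([-.182,-.983]);Y=np.array([.983,-.182])
C=cam('side');D=cam('scene')
for a,b in[(-.135,.07),(-.135,-.07),(.135,-.07),(.135,.07)]:
  for z in (.13,.14,.15):
    P=[*(c+a*X+b*Y),z]; p=proj('side',P,C);q=proj('scene',P,D)
    print(a,b,z,'R',(p-[165,130])*2.5+[400,0],'L',(q-[210,80])*2.5)
```

```text
-0.135 0.07 0.13 R [495.73517875 281.1606715 ] L [326.93394578 186.39776679]
-0.135 0.07 0.14 R [495.15262799 273.74060978] L [327.78932108 179.07963046]
-0.135 0.07 0.15 R [494.56420337 266.23220743] L [328.6516058  171.68982934]
-0.135 -0.07 0.13 R [638.48562196 310.00714288] L [235.55563701 148.41014917]
-0.135 -0.07 0.14 R [638.74538968 302.57995807] L [235.93144406 141.39567016]
-0.135 -0.07 0.15 R [639.00817796 295.0614316 ] L [236.30990574 134.31761254]
0.135 -0.07 0.13 R [697.21922896 135.6731034 ] L [ 81.17436991 232.68635906]
0.135 -0.07 0.14 R [697.72302492 128.54920672] L [ 80.79308999 225.10598829]
0.135 -0.07 0.15 R [698.23125532 121.35518567] L [ 80.40799276 217.44499233]
0.135 0.07 0.13 R [575.43801228 114.86675645] L [174.36661503 283.22553687]
0.135 0.07 0.14 R [575.34690821 107.78559509] L [174.49373965 275.3161756 ]
0.135 0.07 0.15 R [575.25524809 100.63650894] L [174.62185507 267.31446273]
```

>>> {"method": "play_rows", "body": {
  "deltas": [
    [0,0,0,0,0,0,1],
    [0,0,0,0,0,0,1],
    [0,0,0,0,0,0,1],
    [0,0,0,0,0,0,1],
    [0,0,0,0,0,0,1],
    [0,0,0,0,0,0,1],
    [0,0,0,0,0,0,1],
    [0,0,0,0,0,0,1],
    [0,0,0,0,0,0,1],
    [0,0,0,0,0,0,1]
  ]
}}

```text
clock: 14.9
position: [0.5569, 0.1868, 0.1998]
tool_rot: [-3.142, -0.0, 2.958]
force: [-0.8, 0.2, -7.3]
grip_width: 0.0145
finger_force: 87.8
```

>>> {"method": "play_rows", "body": {
  "deltas": [
    [0,0,0,0,0,0,1],
    [0,0,0,0,0,0,1],
    [0,0,0,0,0,0,1],
    [0,0,0,0,0,0,1],
    [0,0,0,0,0,0,1],
    [0,0,0,0,0,0,1],
    [0,0,0,0,0,0,1],
    [0,0,0,0,0,0,1],
    [0,0,0,0,0,0,1],
    [0,0,0,0,0,0,1]
  ]
}}

```text
clock: 15.9
position: [0.557, 0.1867, 0.1998]
tool_rot: [-3.142, -0.0, 2.958]
force: [1.0, 0.5, -6.3]
grip_width: 0.0149
finger_force: 87.8
```

>>> {"method": "play_rows", "body": {
  "deltas": [
    [0,0,0,0,0,0,1],
    [0,0,0,0,0,0,1],
    [0,0,0,0,0,0,1],
    [0,0,0,0,0,0,1],
    [0,0,0,0,0,0,1],
    [0,0,0,0,0,0,1],
    [0,0,0,0,0,0,1],
    [0,0,0,0,0,0,1],
    [0,0,0,0,0,0,1],
    [0,0,0,0,0,0,1]
  ]
}}

```text
clock: 16.9
position: [0.5569, 0.1867, 0.1998]
tool_rot: [-3.142, -0.0, 2.958]
force: [0.2, 0.2, -6.5]
grip_width: 0.0144
finger_force: 87.8
```

The corners match a level tote to within a few millimetres, and it has been held still for over 3 s. Handing in.

```bash
python3 -c "
from workcell import *
print(job_done())"
```

```text
the job is handed in; nothing more can be done
None
```

The second jar stands in the tote's empty bay, and the arm held the tote level by its handle, about 10 cm up with both jars upright, for over 3 s; the job was handed in while still holding it, with no verdict returned.

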